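Unhook the exposed test panel from under its spring finger

ROBOT

A 6-joint arm with a two-finger parallel gripper is mounted at the origin on a cart in front of the work surface, level with it; the furniture and walls round the work are solid. World frame = base frame: x ahead of the robot, y to its left, z up, the work surface at z = 0. Lengths are in mm, angles in rad, forces in N, time in s.
With the tool pointing down it reaches from about 350 to 975 mm from the base axis. Payload 7.1 kg.
Tool frame: the origin (TCP) lies between the finger pads; the fingertips stand 19 mm ahead of it and the grasp point (between the pads) is the TCP (ctrl.finger_overhang is the distance from the TCP to the fingertips, in mm); z points along the fingers, y is the line along which they close (so a half turn about z gives the same grasp; the last joint's range is limited). The gripper opens to 88 mm and grips with 3 to 60 N. Pads are 20 mm wide; open, the fingers measure 115 mm over their backs; the gripper's body (75 mm by 178 mm) begins 61 mm behind the grasp point.
Start: joints at [1.317, 0.423, 1.63, -0, 1.089, -0.019], TCP at [145.374, 607.842, 241.675] pointing down, gripper open.
Joint ranges: [-3, 3], [-0.9, 2.11], [0.09, 2.58], [-1.31, 4.45], [0.11, 2.69], [-2.54, 2.54]. Speed limits (rad/s): [2.39, 2.39, 3.01, 3.14, 3.14, 3.14].

INTERFACE

Orientations are given as a rotation vector (axis times angle).
In Python, from workcell import ctrl gives the robot as it stands. The module is installed in compiled form; this text tells all that it offers.
- The arm moves only by the tool arm_command, never from a script. Its argument "rows" is one flat list of numbers, 7 for each row, row after row: the turn, a rotation vector about the tool's x, y, z scaled (see below), then the shift along the tool's x, y, z scaled (see below), then the opening, from -1 (shut) to 1 (fully open). A call has 1 to 5 rows; each row is the pose to reach, as a shift and turn from the pose commanded when the call began, along the tool's axes at that moment, turning the shorter way round; what a row does not reach only later rows make up. The controller multiplies each number of a shift by 80 mm and each number of a turn by 180 degrees. A row lasts 1/10 s, in which the tool goes at most 50 mm and 8.59 degrees, less where a joint would pass 70% of its speed; a pose out of reach is approached as far as the arm can. A call with a number of a shift or a turn outside -1 to 1 is refused whole. A call with a gripper value outside its range is refused whole. The fingers move at their own pace and stop on an object; the grip force is fixed at half the most. Time passes only in rows, so rows that repeat a pose let the fingers close. It gives the time, the measured TCP pose, the force, the opening and the grip force at its end, in the units of the state.
- ctrl.get_obs(): the state, without advancing time (a new reading comes with each control period).
- ctrl.get_image(name): name is "scene" or "top"; returns (picture, depth): 420x560x3 uint8, red, green, blue; 420x560 float32, mm along the optical axis (not along the pixel's ray), 0 where there is no reading.
- ctrl.camera_params(name): a dict with "camera_matrix" (3x3 intrinsics, pixels), "k1" (the pictures are not rectified: a ray, as slopes to the right and down, at radius r is drawn at 1 + k1 r^2 times it, then the intrinsics apply), "world_to_cam" (4x4, takes a point from world to camera coordinates). Camera axes: x right, y down, z forward; pixel columns grow to the right and rows downward; lengths in mm; the calibration is good to about 2 mm. A picture is of the moment at which its call begins. camera_params takes no time and is no camera call.
- ctrl.close_job(): hands the job in; it is judged then, once.
The state is a dict: "t": time; "qpos": joint angles; "qvel": joint speeds; "joint_torque": joint torques, N m; "ee_pos": TCP position; "orientation": TCP orientation; "ft_force": force on the tool from outside, world axes, zero at the start; "moment": the same for the moment, N m; "width": finger opening in mm; "grasp_force": force on a finger pad.
Only numpy, scipy, OpenCV 4.12 (cv2) and the standard library are available. Lean on these libraries where they do the work, as an engineer would, in place of code of your own. Each camera call takes 0.05 s, during which the arm holds its last target. There are 200 camera calls.

TASK

The steel test panel on the sloping lamp stand has had its exposure: swing the spring-loaded hold-down finger up until it stays open by itself while the panel still lies in its place, and only then slide the panel up out of the two hooks at its foot and lift it off. Lay the panel gently, flat and centred, on the low aluminium reading block with its notched end at the block's pointer, leave the finger open, and do not disturb the loose beaker, vial, amber bottle and timer.

Things in the scene. Friction and masses are not known exactly. Their poses are not given: they have to be found in the camera images.
- stand: Fixed exposure stand, grey base 210 x 110 x 10 mm; origin on the bench, z up, its front towards -x. Its aluminium bed, 34 mm wide, rises at 35 degrees towards +x: up-slope direction (0.819, 0, 0.574), outward normal (-0.574, 0, 0.819) in this frame.
- lamp_bar (a point): Middle of the underside of the white lamp bar fixed across over the bed: 45 x 150 x 34 mm, stand frame (12.5, 0, 315) mm, with the lamp tube 6 mm lower. It bars the way straight down to finger and panel: come in under it with the hand tilted 25 to 45 degrees, leaning to the stand's -x.
- stand_seat (a point): Where the panel's centre lies while hooked: stand frame (-1, 0, 97) mm, stand's axes. Two hooks, 8 mm wide, 16 mm either side of the middle, cover the last 6 mm of the panel's lower end with 1.5 mm play above it. The panel must slide at least 7 mm up-slope, better 12, before it lifts off; there is 18 mm of room.
- finger (a joint): Angle of the hold-down finger, rad: 0 = down on the panel's upper end, grows as it swings up and back, stop at 2.0. Over-centre spring: about 5 N at the grip to start lifting, falling to nothing at 0.55; beyond that it springs open to 2.0 by itself and stays; let go below 0.55 it snaps down.
- finger_hinge (a point): Hinge axis of the finger, along the stand's y, 76 mm up-slope of the panel's centre and 18 mm above the bed (stand frame (52, 0, 153) mm). Fixed, stand's axes.
- finger_grip (a point): Centre of the cross-bar at the finger's free end: 12 mm thick, 22 mm long along the stand's y, on a 10 mm wide stem; pinch it over its two ends. When down: 26 mm above the panel's face, and from the hinge axis 56 mm down-slope and 13 mm outward along the bed's normal; it swings round that axis at 57.5 mm. Axes turn with the finger; y along the bar.
- panel_centre (a point): Centre of the loose steel test panel, 100 x 56 x 5 mm, about 0.15 kg. x along its length from notched to plain end, y across its width, z out of the coated face. At first it lies on the bed, notched end down-slope in the hooks, plain end under the finger. Its long sides overhang the bed by 11 mm: grip it across the 56 mm width, 20 mm free below.
- panel_notch (a point): Middle of the panel's notched end (U notch 10 mm wide, 8 mm deep), 50 mm from the panel's centre along its -x, half-way up its thickness.
- rest: Fixed reading block: grey base plate 150 x 70 x 8 mm with an aluminium block 84 mm (x) x 36 mm (y), top 38 mm above the bench; the panel's sides overhang it by 10 mm and its ends by 8 mm. Origin on the bench under the block's centre, z up. A dark pointer fin 48 mm high stands at its -x end, its tip 61 mm from the block's centre.
- rest_top (a point): Centre of the block's top face, 38 mm above the bench; axes of the rest.
- rest_mark (a point): Where the middle of the panel's notched end belongs: 50 mm from the block's centre towards the pointer (-x of the rest), 40.5 mm above the bench.
- beaker: Loose empty glass beaker, 68 x 65 x 78 mm, between stand and block; origin under its centre. Leave alone.
- vial: Loose screw-cap vial, diameter 27, height 60 mm; origin under its centre. Leave alone.
- amber_bottle: Loose small amber bottle, diameter 53, height 141 mm, at the left; origin under its centre. Leave alone.
- timer: Loose white lab timer, 24 x 64 x 52 mm, at the right; origin under its centre. Leave alone.
Things that resemble listed ones, but are neither listed nor needed, are in the scene too. Of the things that look like the part that bears panel_centre, the largest one is meant.

How it is judged (in metres and radians):
On the way, in this order (a step that is already met when the one before it is completed fails the run):
1. the finger stands open (past 1.2 rad) while the panel still lies hooked in its place (within 8 mm) (value of joint finger above 1.2 rad and distance between panel_centre and stand_seat below 0.008 m), for 0.2 s.
2. the panel is off the stand, at least 50 mm from its place, touching the stand nowhere, the finger still open (value of joint finger above 1.2 rad and distance between panel_centre and stand_seat above 0.05 m and contact force between panel and stand below 0.05 N), for 0.2 s.
At the end, for the whole second after the job is handed in: The panel lies at rest, flat (within 0.06 rad, coated face up) on the reading block, its centre within 10 mm of the block's centre and the middle of its notched end within 13 mm of the mark at the pointer; the finger is left open (past 1.2 rad) (horizontal distance between panel_centre and rest_top below 0.01 m and horizontal distance between panel_notch and rest_mark below 0.013 m and z of panel_centre in the frame of rest_top between 0 and 0.006 m and angle between panel_centre's own z axis and vertical below 0.06 rad and linear speed of panel below 0.01 m/s and value of joint finger above 1.2 rad); the robot touches nothing.
It fails at once if a loose bystander is moved by more than 20 mm (distance of any of beaker, vial, amber_bottle, timer from where it was at the start of the episode above 0.02 m).
It fails at once if the panel is dropped or thrown: it moves faster than 0.5 m/s while the fingers do not hold it (a fall of over 13 mm) (contact force between the fingers and panel below 0.1 N and linear speed of panel above 0.5 m/s).
It also fails if it takes over 59 s, if anything falls off the work surface, if the arm or the gripper's body presses on something with over 40 N, if the wrist force passes 120 N, or if a joint passes its speed limit or range.

## Working session

There is one attempt and no reset: what is moved stays moved. The work goes in short steps, Python scripts to look and compute and a tool call to move; the robot and the scene stay as the last step left them, time stands still between calls to the robot, and variables do not carry over. Pictures are saved under pics/ and viewed, at most 13 in all, crops included, and the job is handed in when it is done.

Besides the shell and the picture viewer there is one more tool, called after "Request:" by a JSON object that holds its "fn" and its "kwargs", one argument or row to a line. arm_command: Moves the arm, as the interface text tells. Shifts and turns lie within -1 to 1; 1 stands for 80 mm of shift or 180 degrees of turn. Its arguments: {"type":"object","properties":{"rows":{"type":"array","items":{"type":"number"}}},"required":["rows"]}

```bash
mkdir -p pics; cat > h.py <<'E'
import numpy as np, cv2
from scipy.spatial.transform import Rotation as R
from workcell import ctrl
def snap(name,tag):
    im,d=ctrl.get_image(name); np.savez(f'{tag}.npz',im=im,d=d); cv2.imwrite(f'pics/{tag}.png',im[:,:,::-1]); return im,d
def pts(name,uv,d):
    p=ctrl.camera_params(name); K=np.array(p["camera_matrix"]); k=p["k1"]
    uv=np.atleast_2d(uv).astype(float)
    n=cv2.undistortPoints(uv.reshape(-1,1,2),K,np.array([k,0,0,0.])).reshape(-1,2)
    z=np.array([np.median([v for v in d[int(b)-1:int(b)+2,int(a)-1:int(a)+2].ravel() if v>0] or [0]) for a,b in uv]) if np.ndim(d)==2 else np.asarray(d)
    c=np.c_[n*z[:,None],z]; T=np.linalg.inv(np.array(p["world_to_cam"]))
    return c@T[:3,:3].T+T[:3,3]
def proj(name,P):
    p=ctrl.camera_params(name); T=np.array(p["world_to_cam"])
    return cv2.projectPoints(np.atleast_2d(P).astype(float),cv2.Rodrigues(T[:3,:3])[0],T[:3,3],np.array(p["camera_matrix"]),np.array([p["k1"],0,0,0.]))[0].reshape(-1,2)
E
python3 - <<'E'
from h import *
a,_=snap('scene','s0'); b,_=snap('top','t0')
print(ctrl.get_obs())
for n in('scene','top'):
    T=np.linalg.inv(np.array(ctrl.camera_params(n)["world_to_cam"]));print(T.round(2))
E
```

```text
{'t': 0.1, 'qpos': array([ 1.31699325e+00,  4.23758289e-01,  1.63057342e+00, -3.93684068e-05,
        1.08860558e+00, -1.89953976e-02]), 'qvel': array([ 0.00147649, -0.00156024, -0.00085463,  0.00031444, -0.00051365,
       -0.00081173]), 'joint_torque': array([ 1.05482006e-03, -5.45612347e+01, -2.74324286e+01,  6.46108948e-02,
        1.88097346e-02, -3.14135457e-05]), 'ee_pos': array([145.27696085, 607.41018468, 240.99901985]), 'orientation': array([-3.67942339e-01, -3.11982158e+00,  2.09988152e-03]), 'ft_force': array([ 0.26840914, -0.1687497 , -0.11502426]), 'moment': array([ 0.05671476, -0.03380981,  0.02767872]), 'grasp_force': 0.0, 'width': 87.61598450646586}
[[ 8.4000e-01 -2.7000e-01  4.7000e-01 -4.2540e+01]
 [-5.4000e-01 -4.4000e-01  7.2000e-01 -8.9091e+02]
 [ 1.0000e-02 -8.6000e-01 -5.1000e-01  8.2680e+02]
 [ 0.0000e+00  0.0000e+00  0.0000e+00  1.0000e+00]]
[[ 2.00000e-02 -9.90000e-01  1.10000e-01  3.33340e+02]
 [-1.00000e+00 -2.00000e-02 -1.00000e-02 -2.04000e+00]
 [ 2.00000e-02 -1.10000e-01 -9.90000e-01  1.82875e+03]
 [ 0.00000e+00  0.00000e+00  0.00000e+00  1.00000e+00]]
```

View pics/s0.png

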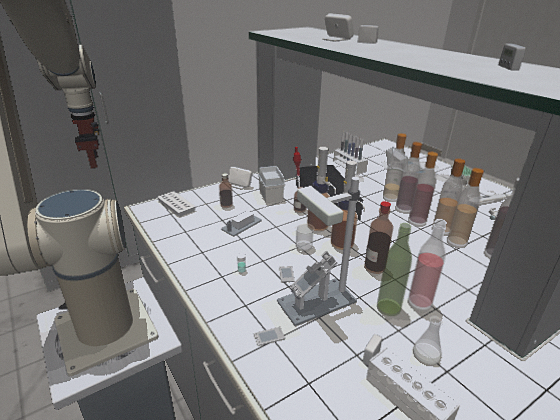

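View pics/t0.png

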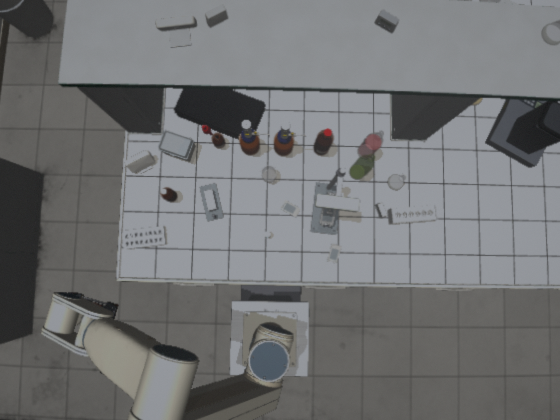

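Scene view: stand at about (318,290), lamp bar at (320,205), reading block at (241,225), beaker at (304,237), vial at (241,264), amber bottle at (226,192), timer at (374,348). Candidates for the panel are the plate on the stand bed (315,280), a loose plate at (288,273) and a loose plate at (268,336). The one on the bed fits the description; next is a close crop.

```bash
python3 - <<'E'
from h import *
s=np.load('s0.npz')['im'];t=np.load('t0.npz')['im']
f=lambda im,x,y,w,h,k:cv2.resize(im[y:y+h,x:x+w],None,fx=k,fy=k,interpolation=cv2.INTER_CUBIC)
A=f(s,260,180,100,150,4) #400x600
B=f(t,290,165,80,75,5) #400x375
C=f(s,215,205,50,28,8) #400x224
cv2.imwrite('pics/c0.png',np.hstack([A,np.vstack([B,C,np.zeros((1,400,3),np.uint8)])])[:,:,::-1])
E
```

```text
(no output)
```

View pics/c0.png

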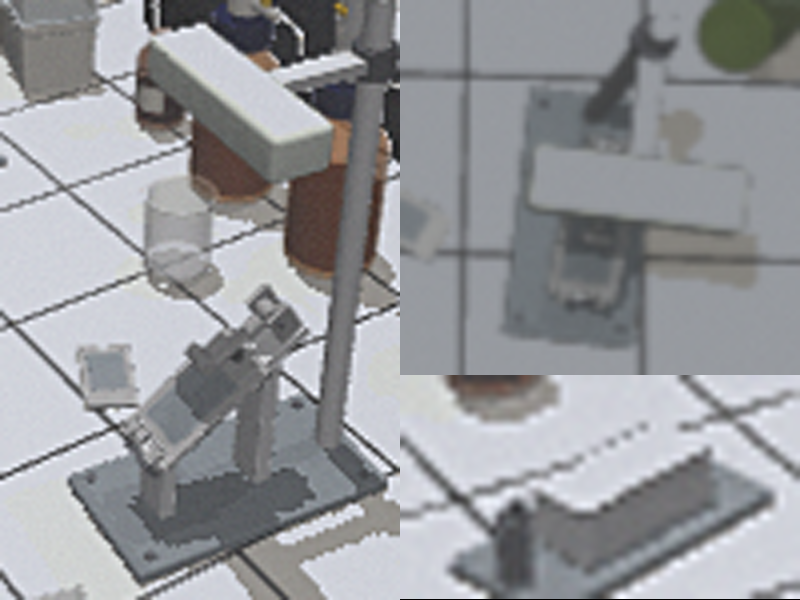

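Crop: the panel (largest plate, with the finger's stem over it) lies on the bed at scene (309,280), so that is the one; the loose plates are smaller. The pointer fin is at scene (229,225), the end nearest the robot. Now I fit the poses.

```bash
cat > fit.py <<'E'
from h import *
from scipy.optimize import least_squares
def fit(obs,x0):
    def w(q,P): c,s=np.cos(q[2]),np.sin(q[2]); P=np.array(P,float); return np.c_[q[0]+c*P[:,0]-s*P[:,1],q[1]+s*P[:,0]+c*P[:,1],P[:,2]]
    def r(q): return np.concatenate([(proj(n,w(q,[o[0] for o in O]))-[o[1] for o in O]).ravel() for n,O in obs.items()])
    f=least_squares(r,x0,x_scale=[10,10,.1],loss='soft_l1'); return f.x,r(f.x)
E
python3 - <<'E'
from fit import *
A=lambda x,y:(260+x/4,180+y/4); B=lambda x,y:(290+(x-400)/5,165+y/5)
obs={'scene':[((-105,-55,10),A(138,571)),((-105,55,10),A(70,477)),((105,-55,10),A(385,475)),((-10,75,349),A(148,45)),((35,75,349),A(205,25)),((35,-75,349),A(330,128)),((-10,-75,349),A(272,150))],
'top':[((105,55,10),B(530,85)),((-105,55,10),B(500,330)),((-105,-55,10),B(632,345)),((35,75,349),B(535,145)),((35,-75,349),B(750,170)),((-10,-75,349),B(742,232)),((-10,75,349),B(528,208))]}
q,r=fit(obs,[600,-200,-.1]);print('stand',q.round(3),r.round(1))
for n in('scene','top'):
    q2,r=fit({n:obs[n]},[600,-200,-.1]);print(n,q2.round(3),abs(r).max().round(1))
# point clouds
for n,f,(x0,y0,x1,y1) in(('scene','s0',(212,200,270,245)),('top','t0',(190,175,235,230))):
    d=np.load(f+'.npz')['d'];uv=np.array([(u,v) for v in range(y0,y1) for u in range(x0,x1)])
    P=pts(n,uv,d[y0:y1,x0:x1].ravel());
    for lo,hi in((31,43),(4,13)):
        m=(P[:,2]>lo)&(P[:,2]<hi);print(n,lo,m.sum(),cv2.minAreaRect(P[m,:2].astype(np.float32)) if m.sum()>4 else '', P[m,2].mean())
for k,p in dict(beaker=(304,243),vial=(241,262),amber=(226,192),timer=(374,345),bar=(320,205),panel=(306,283)).items(): print(k,pts('scene',p,np.load('s0.npz')['d']).round())
E
```

```text
stand [ 5.12906e+02 -2.25123e+02 -1.13000e-01] [ -9.5   4.8 -10.2   2.2  -6.7   4.5  -0.   -3.5   0.7  -1.9   2.5  -1.5
   0.8  -2.7  -0.4   5.9  -0.7   6.5  -0.9   7.    0.3  -2.2   0.6  -1.3
   0.7  -0.7   0.1  -1.9]
scene [ 5.15809e+02 -2.22217e+02 -1.17000e-01] 9.9
top [ 5.10614e+02 -2.25034e+02 -1.00000e-01] 7.4
scene 31 165 ((570.4269409179688, 308.1833801269531), (195.5364990234375, 105.4229965209961), 70.33540344238281) 36.20247563568446
scene 4 241 ((583.0756225585938, 307.181640625), (265.88458251953125, 198.81137084960938), 52.25194549560547) 7.371675164218475
top 31 158 ((544.5078735351562, 251.95745849609375), (118.26024627685547, 35.646270751953125), 13.96730899810791) 37.07897142105222
top 4 530 ((555.4561157226562, 251.16482543945312), (228.7972869873047, 185.6067657470703), 2.0314600467681885) 7.419172645675263
beaker [[658.  -7.  34.]]
vial [[420.   6.  42.]]
amber [[570. 400.  72.]]
timer [[ 531. -461.   51.]]
bar [[ 507. -250.  348.]]
panel [[ 497. -228.   92.]]
```

```bash
python3 - <<'E'
from fit import *
A=lambda x,y:(260+x/4,180+y/4); B=lambda x,y:(290+(x-400)/5,165+y/5)
base={'scene':[((-105,-55,10),A(138,571)),((-105,55,10),A(70,477)),((105,-55,10),A(385,475))],
'top':[((105,55,10),B(530,85)),((-105,55,10),B(500,330)),((-105,-55,10),B(632,345))]}
lamp={'scene':[((-10,75,349),A(148,45)),((35,75,349),A(205,25)),((35,-75,349),A(330,128)),((-10,-75,349),A(272,150))],
'top':[((35,75,349),B(535,145)),((35,-75,349),B(750,170)),((-10,-75,349),B(742,232)),((-10,75,349),B(528,208))]}
for o in(base,lamp):
    q,r=fit(o,[510,-225,-.1]);print(q.round(3),r.round(1))
# panel/bed cloud: points 60<z<170
S=np.load('s0.npz');P=pts('scene',np.array([(u,v) for v in range(245,305) for u in range(285,345)]),S['d'][245:305,285:345].ravel())
m=(P[:,2]>60)&(P[:,2]<200)&(abs(P[:,0]-515)<90)&(abs(P[:,1]+225)<50);Q=P[m]
for z in range(60,200,10):
    k=Q[(Q[:,2]>=z)&(Q[:,2]<z+10)]
    if len(k)>3: print(z,len(k),k[:,:2].min(0).round(),k[:,:2].max(0).round(),k[:,:2].mean(0).round())
# block top from top cam: project edges
t=np.load('t0.npz')['im'];s=S['im']
f=lambda im,x,y,w,h,k:cv2.resize(im[y:y+h,x:x+w],None,fx=k,fy=k,interpolation=cv2.INTER_CUBIC)
C=f(s,212,203,58,38,7);D=f(t,190,175,45,55,9);E=f(s,288,245,50,60,8)
o=np.zeros((600,800,3),np.uint8);o[:266,:406]=C;o[:480,400:800]=E;o[266:599,:273]=cv2.resize(D,None,fx=.674,fy=.674)[:333,:273]
cv2.imwrite('pics/c1.png',o[:,:,::-1])
E
```

```text
[ 5.41385e+02 -2.25857e+02 -9.10000e-02] [ 0.1  1.1 -1.8 -0.8  0.7  0.3 -0.7 -0.6  0.1 -0.  -0.1 -0.1]
[ 5.07615e+02 -2.26682e+02 -1.10000e-01] [-1.4 -2.8 -0.7 -1.2  1.3 -0.6 -0.5 -1.8  0.7 -0.6  1.   0.2  1.2  0.8
  0.5 -0.3]
60 66 [ 462. -247.] [ 567. -191.] [ 500. -225.]
70 126 [ 462. -249.] [ 570. -192.] [ 491. -226.]
80 119 [ 481. -251.] [ 567. -192.] [ 500. -226.]
90 122 [ 493. -251.] [ 566. -195.] [ 511. -227.]
100 101 [ 508. -253.] [ 565. -197.] [ 522. -230.]
110 81 [ 522. -254.] [ 566. -199.] [ 535. -234.]
120 120 [ 507. -255.] [ 576. -200.] [ 546. -233.]
130 87 [ 504. -248.] [ 587. -213.] [ 540. -231.]
140 44 [ 541. -247.] [ 584. -216.] [ 562. -236.]
150 63 [ 553. -247.] [ 581. -213.] [ 564. -232.]
160 17 [ 559. -246.] [ 574. -215.] [ 565. -231.]
```

View pics/c1.png

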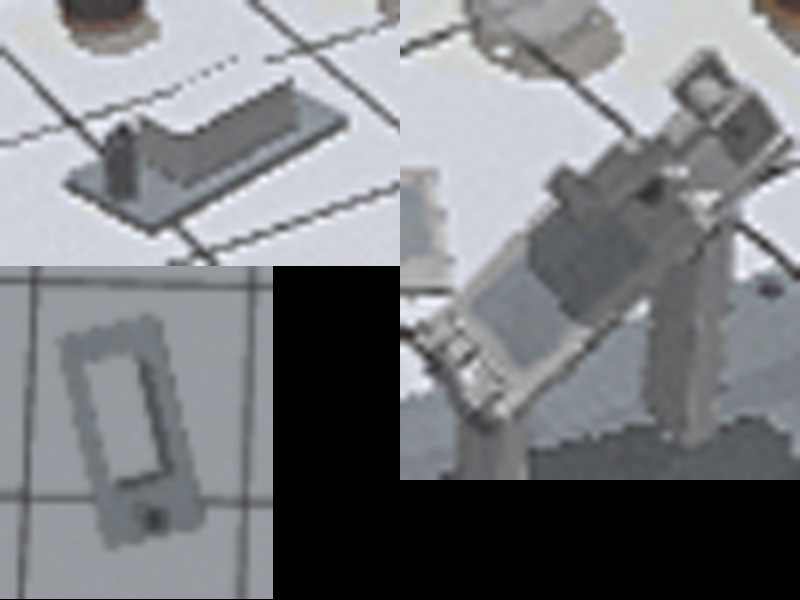

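Stand origin is about (511,-225), yaw -0.10; the base plate is offset. The crop shows the rest's base corners and the block's bright top, with the pointer at its robot-side end. The finger's cross-bar is at about scene (359,268) in crop scale.

```bash
python3 - <<'E'
from fit import *
C=lambda x,y:(212+x/7,203+y/7); D=lambda x,y:(190+x/6.066,175+(y-266)/6.066)
base={'scene':[((-75,35,8),C(66,183)),((-75,-35,8),C(152,231)),((75,-35,8),C(348,119))],
'top':[((75,35,8),D(58,338)),((75,-35,8),D(158,315)),((-75,-35,8),D(205,525)),((-75,35,8),D(105,548))]}
blk={'top':[((42,18,38),D(83,362)),((42,-18,38),D(138,348)),((-42,-18,38),D(168,470)),((-42,18,38),D(118,485))]}
for o in(base,{'scene':base['scene']},blk):
    q,r=fit(o,[530,240,.2]);print(q.round(3),r.round(1))
# finger grip, gripper geometry: plan
o=ctrl.get_obs();print(R.from_rotvec(o['orientation']).as_matrix().round(3))
E
```

```text
[5.53895e+02 2.50131e+02 2.70000e-01] [-1.3 -0.8 -0.6 -0.5 -0.2 -0.6  0.4 -0.1  0.1 -0.3  0.6 -0.4  0.8 -0.1]
[5.53842e+02 2.45442e+02 2.79000e-01] [-0.6 -0.1  0.2  0.2  0.4 -0.2]
[5.59340e+02 2.51408e+02 2.95000e-01] [ 0.4  0.4 -0.2  0.3  0.  -0.3 -0.2 -0.4]
[[-0.973  0.233 -0.   ]
 [ 0.233  0.973 -0.001]
 [-0.    -0.001 -1.   ]]
```

```bash
cat >> h.py <<'E'
Q=np.array([511,-225,-.10]); REST=np.array([560,249,.28])
def S(p,q=Q): c,s=np.cos(q[2]),np.sin(q[2]); return np.array([q[0]+c*p[0]-s*p[1],q[1]+s*p[0]+c*p[1],p[2]])
def tool(t,yaw):  # hand tilted t deg, leaning to -x
    t=np.radians(t); M=np.array([[-np.cos(t),0,np.sin(t)],[0,1,0],[-np.sin(t),0,-np.cos(t)]]); return R.from_euler('z',yaw)*R.from_matrix(M)
def plan(ws):  # ws: list of (pos,Rot); prints scaled turn+shift per leg
    o=ctrl.get_obs(); p,r=o['ee_pos'],R.from_rotvec(o['orientation'])
    print('t',round(o['t'],2),'at',p.round(1),'q',o['qpos'].round(2),'w',o['width'].round(1))
    for P,N in ws:
        N=N or r; d=r.inv().apply(np.array(P)-p)/80; t=(r.inv()*N).as_rotvec()/np.pi
        n=int(np.ceil(max(np.abs(d).max(),1e-6)-1e-3)); rows=max(np.linalg.norm(d*80)/50,np.degrees(np.linalg.norm(t)*np.pi)/8.59)
        print('leg x%d rows %.1f turn'%(n,rows),t.round(3),'shift',(d/n).round(3)); p,r=np.array(P),N
E
python3 - <<'E'
from h import *
T=tool(35,-.1)
plan([((400,300,250),None),((400,-180,250),None),(S((-70,0,225)),T),(S((-1.3-57.4,0,131.5+81.9)),T),(S((-1.3,0,131.5)),T)])
E
```

```text
Traceback (most recent call last):
  File "h.py", line 22, in plan
    print('t',round(o['t'],2),'at',p.round(1),'q',o['qpos'].round(2),'w',o['width'].round(1))
                                                                         ^^^^^^^^^^^^^^^^
AttributeError: 'float' object has no attribute 'round'
```

```bash
sed -i "s/o\['width'\].round(1)/round(o['width'],1)/" h.py
python3 - <<'E'
from h import *
T=tool(35,-.1)
plan([((400,300,250),None),((400,-180,250),None),(S((-70,0,225)),T),(S((-1.3-57.4,0,131.5+81.9)),T),(S((-1.3,0,131.5)),T)])
E
```

```text
t 0.1 at [145.3 607.4 241. ] q [ 1.32  0.42  1.63 -0.    1.09 -0.02] w 87.6
leg x4 rows 8.0 turn [0. 0. 0.] shift [-0.998 -0.749 -0.027]
leg x6 rows 9.6 turn [0. 0. 0.] shift [-0.233 -0.973  0.001]
leg x1 rows 4.2 turn [-0.014 -0.194 -0.041] shift [-0.613 -0.341  0.313]
leg x1 rows 0.3 turn [0. 0. 0.] shift [-0.033 -0.     0.2  ]
leg x2 rows 2.0 turn [0. 0. 0.] shift [-0.     0.     0.625]
```

Request:
{"fn": "arm_command", "kwargs": {
  "rows": [0,0,0,-1,-0.75,-0.03,1,0,0,0,-1,-0.75,-0.03,1,0,0,0,-1,-0.75,-0.03,1]
}}

```text
t: 0.4
ee_pos: [211.4, 526.8, 243.5]
orientation: [0.373, 3.119, -0.005]
ft_force: [-0.1, 0.1, -0.1]
width: 87.5
grasp_force: 0.0
```

Request:
{"fn": "arm_command", "kwargs": {
  "rows": [0,0,0,-1,-0.75,-0.03,1,0,0,0,-1,-0.75,-0.03,1,0,0,0,-1,-0.75,-0.03,1]
}}

```text
t: 0.7
ee_pos: [275.2, 450.5, 246.2]
orientation: [0.374, 3.119, -0.003]
ft_force: [-0.8, 0.2, 0.3]
width: 87.8
grasp_force: 0.0
```

Request:
{"fn": "arm_command", "kwargs": {
  "rows": [0,0,0,-1,-0.75,-0.03,1,0,0,0,-1,-0.75,-0.03,1,0,0,0,-1,-0.75,-0.03,1]
}}

```text
t: 1.0
ee_pos: [339.2, 374.2, 248.8]
orientation: [0.375, 3.119, -0.001]
ft_force: [-0.1, 0.4, -0.4]
width: 87.6
grasp_force: 0.0
```

Request:
{"fn": "arm_command", "kwargs": {
  "rows": [0,0,0,-1,-0.75,-0.03,1,0,0,0,-1,-0.75,-0.03,1,0,0,0,-1,-0.75,-0.03,1]
}}

```text
t: 1.3
ee_pos: [403.3, 297.7, 251.4]
orientation: [0.374, 3.118, -0.0]
ft_force: [-0.4, 0.0, 0.2]
width: 87.9
grasp_force: 0.0
```

Request:
{"fn": "arm_command", "kwargs": {
  "rows": [0,0,0,-0.23,-0.97,0,1,0,0,0,-0.23,-0.97,0,1,0,0,0,-0.23,-0.97,0,1]
}}

```text
t: 1.6
ee_pos: [399.6, 218.9, 251.0]
orientation: [-0.371, -3.118, 0.001]
ft_force: [0.6, -0.7, -0.2]
width: 88.3
grasp_force: 0.0
```

Request:
{"fn": "arm_command", "kwargs": {
  "rows": [0,0,0,-0.23,-0.97,0,1,0,0,0,-0.23,-0.97,0,1,0,0,0,-0.23,-0.97,0,1]
}}

```text
t: 1.9
ee_pos: [400.1, 139.8, 251.2]
orientation: [-0.371, -3.119, 0.0]
ft_force: [0.1, 0.5, 0.0]
width: 87.8
grasp_force: 0.0
```

Request:
{"fn": "arm_command", "kwargs": {
  "rows": [0,0,0,-0.23,-0.97,0,1,0,0,0,-0.23,-0.97,0,1,0,0,0,-0.23,-0.97,0,1]
}}

```text
t: 2.2
ee_pos: [400.7, 60.4, 251.4]
orientation: [0.371, 3.119, 0.0]
ft_force: [-0.2, -0.8, 0.5]
width: 88.1
grasp_force: 0.0
```

Request:
{"fn": "arm_command", "kwargs": {
  "rows": [0,0,0,-0.23,-0.97,0,1,0,0,0,-0.23,-0.97,0,1,0,0,0,-0.23,-0.97,0,1]
}}

```text
t: 2.5
ee_pos: [401.2, -19.3, 251.5]
orientation: [0.371, 3.119, 0.0]
ft_force: [-0.1, -0.1, -0.0]
width: 87.7
grasp_force: 0.0
```

Request:
{"fn": "arm_command", "kwargs": {
  "rows": [0,0,0,-0.23,-0.97,0,1,0,0,0,-0.23,-0.97,0,1,0,0,0,-0.23,-0.97,0,1]
}}

```text
t: 2.8
ee_pos: [401.5, -99.2, 251.5]
orientation: [0.371, 3.118, 0.0]
ft_force: [0.4, 0.0, 0.4]
width: 87.8
grasp_force: 0.0
```

Request:
{"fn": "arm_command", "kwargs": {
  "rows": [0,0,0,-0.23,-0.97,0,1,0,0,0,-0.23,-0.97,0,1,0,0,0,-0.23,-0.97,0,1]
}}

```text
t: 3.1
ee_pos: [401.5, -179.1, 251.4]
orientation: [0.371, 3.118, -0.0]
ft_force: [0.8, 0.6, -0.4]
width: 88.2
grasp_force: 0.0
```

Request:
{"fn": "arm_command", "kwargs": {
  "rows": [-0.014,-0.194,-0.041,-0.4,-0.34,0.2,1,-0.014,-0.194,-0.041,-0.4,-0.34,0.2,1,-0.014,-0.194,-0.041,-0.4,-0.34,0.2,1,-0.014,-0.194,-0.041,-0.4,-0.34,0.2,1,-0.014,-0.194,-0.041,-0.4,-0.34,0.2,1]
}}

```text
t: 3.6
ee_pos: [435.8, -191.5, 254.5]
orientation: [0.175, 2.565, -0.062]
ft_force: [-0.4, 0.2, 0.3]
width: 88.0
grasp_force: 0.0
```

```bash
python3 - <<'E'
from h import *
T=tool(35,-.1)
plan([(S((-1.3-45.9,0,131.5+65.6)),T),(S((-1.3,0,131.5)),T)])
a,_=snap('scene','s1'); cv2.imwrite('pics/c2.png',cv2.resize(a[160:310,250:450],None,fx=4,fy=4,interpolation=cv2.INTER_CUBIC)[:,:,::-1])
g=S((-1.3,0,131.5));b=S((-1.3,11,131.5));c=S((-1.3,-11,131.5));h=S((52,0,153)); p=S((-2.4,0,99))
print((proj('scene',[g,b,c,h,p])-[250,160]).round(1)*4)
E
```

```text
t 3.6 at [ 435.8 -191.5  254.5] q [-0.58  0.02  2.27  0.62  0.39 -2.53] w 88.0
leg x1 rows 1.4 turn [-0.009 -0.013 -0.009] shift [ 0.054 -0.302  0.822]
leg x1 rows 1.6 turn [0. 0. 0.] shift [0.    0.    1.001]
[[238.4 438. ]
 [230.  429.2]
 [246.8 447.6]
 [306.4 391.6]
 [234.8 475.6]]
```

View pics/c2.png

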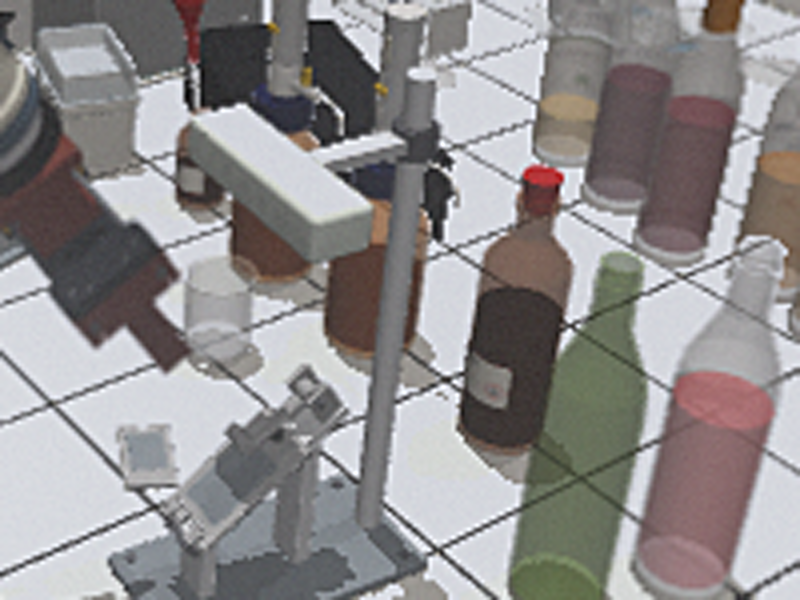

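The crop shows the cross-bar at (243,437) against a predicted (238,438), so the stand fit is good to about 2 mm. Joint 6 is at its limit, so I make a half turn about the tool's z (same grasp) while backed off.

Request:
{"fn": "arm_command", "kwargs": {
  "rows": [0,0,0.238,0,0,-0.5,1,0,0,0.238,0,0,-0.5,1,0,0,0.238,0,0,-0.5,1,0,0,0.238,0,0,-0.5,1,0,0,0.238,0,0,-0.5,1]
}}

```text
t: 4.15
ee_pos: [416.6, -189.4, 289.6]
orientation: [1.087, 2.346, 0.213]
ft_force: [-0.8, 0.3, 0.5]
width: 88.0
grasp_force: 0.0
```

Request:
{"fn": "arm_command", "kwargs": {
  "rows": [0,0,0.238,0,0,0,1,0,0,0.238,0,0,0,1,0,0,0.238,0,0,0,1,0,0,0.238,0,0,0,1,0,0,0.238,0,0,0,1]
}}

```text
t: 4.65
ee_pos: [416.6, -189.3, 289.4]
orientation: [1.916, 1.832, 0.475]
ft_force: [-0.1, 0.2, 0.3]
width: 87.8
grasp_force: 0.0
```

Request:
{"fn": "arm_command", "kwargs": {
  "rows": [0,0,0.238,0,0,0,1,0,0,0.238,0,0,0,1,0,0,0.238,0,0,0,1,0,0,0.238,0,0,0,1,0,0,0.238,0,0,0,1]
}}

```text
t: 5.15
ee_pos: [416.6, -189.3, 289.4]
orientation: [2.559, 1.049, 0.696]
ft_force: [-0.0, 0.4, -0.1]
width: 87.7
grasp_force: 0.0
```

Request:
{"fn": "arm_command", "kwargs": {
  "rows": [0,0,0.238,0,0,0,1,0,0,0.238,0,0,0,1,0,0,0.238,0,0,0,1,0,0,0.238,0,0,0,1,0,0,0.238,0,0,0,1]
}}

```text
t: 5.65
ee_pos: [416.6, -189.3, 289.4]
orientation: [2.929, 0.045, 0.847]
ft_force: [0.6, 0.6, -0.1]
width: 87.5
grasp_force: 0.0
```

```bash
python3 - <<'E'
from h import *
T=tool(35,-.1)*R.from_euler('z',np.pi)
plan([(S((-1.3-45.9,0,131.5+65.6)),T),(S((-1.3,0,131.5)),T)])
E
```

```text
t 5.65 at [ 416.6 -189.3  289.4] q [-0.6  -0.08  2.26  0.52  0.5   0.54] w 87.5
leg x2 rows 2.2 turn [0.008 0.014 0.044] shift [-0.066  0.138  0.66 ]
leg x1 rows 1.6 turn [0. 0. 0.] shift [-0.    -0.     1.001]
```

Request:
{"fn": "arm_command", "kwargs": {
  "rows": [0.008,0.014,0.044,-0.13,0.28,0.66,1,0.008,0.014,0.044,-0.13,0.28,0.66,1,0.008,0.014,0.044,-0.13,0.28,0.66,1]
}}

```text
t: 5.95
ee_pos: [435.6, -217.2, 239.2]
orientation: [2.967, -0.143, 0.931]
ft_force: [0.6, 0.7, 0.5]
width: 87.8
grasp_force: 0.0
```

```bash
python3 - <<'E'
from h import *
T=tool(35,-.1)*R.from_euler('z',np.pi)
plan([(S((-1.3-45.9,0,131.5+65.6)),T),(S((-1.3,0,131.5)),T)])
E
```

```text
t 5.95 at [ 435.6 -217.2  239.2] q [-0.68  0.08  2.27  0.9   0.41  0.22] w 87.8
leg x1 rows 1.0 turn [-0.001  0.001  0.001] shift [-0.007  0.005  0.636]
leg x1 rows 1.6 turn [0. 0. 0.] shift [-0.    -0.     1.001]
```

Request:
{"fn": "arm_command", "kwargs": {
  "rows": [0,0,0,-0.007,0.005,0.64,1,0,0,0,-0.007,0.005,0.64,1,0,0,0,-0.007,0.005,0.64,1]
}}

```text
t: 6.25
ee_pos: [464.7, -219.7, 198.6]
orientation: [2.966, -0.136, 0.933]
ft_force: [1.0, 0.5, -0.1]
width: 87.8
grasp_force: 0.0
```

Request:
{"fn": "arm_command", "kwargs": {
  "rows": [0,0,0,0,0,0.3,1,0,0,0,0,0,0.6,1,0,0,0,0,0,0.96,1,0,0,0,0,0,0.96,1]
}}

```text
t: 6.65
ee_pos: [509.2, -225.0, 136.3]
orientation: [2.963, -0.138, 0.937]
ft_force: [1.5, 1.4, -0.2]
width: 87.8
grasp_force: 0.0
```

```bash
python3 - <<'E'
from h import *
T=tool(35,-.1)*R.from_euler('z',np.pi)
plan([(S((-1.3,0,131.5)),T)])
a,d=snap('scene','s2'); cv2.imwrite('pics/c3.png',cv2.resize(a[220:310,270:370],None,fx=6,fy=6,interpolation=cv2.INTER_CUBIC)[:,:,::-1])
E
```

```text
t 6.65 at [ 509.2 -225.   136.3] q [-0.58  0.4   2.2   1.65  0.27 -0.49] w 87.8
leg x1 rows 0.1 turn [-0.    -0.001  0.002] shift [-0.03  -0.003  0.052]
```

View pics/c3.png

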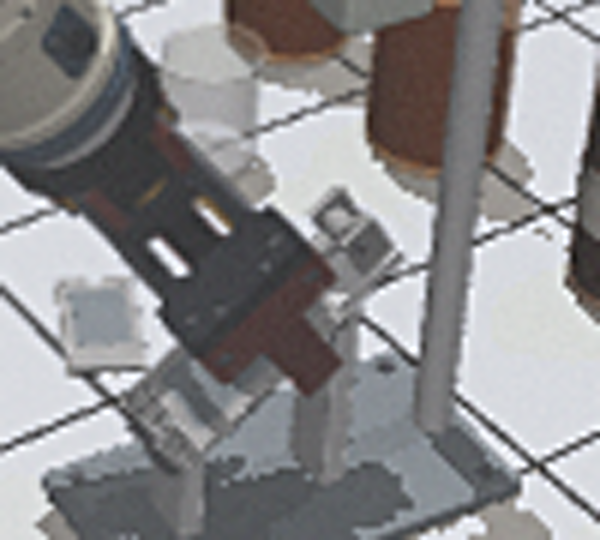

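The gripper straddles the cross-bar, clear of the hooks and lamp. Now I close.

Request:
{"fn": "arm_command", "kwargs": {
  "rows": [0,0,0,-0.03,0,0.03,-1,0,0,0,-0.03,0,0.03,-1,0,0,0,-0.03,0,0.03,-1,0,0,0,-0.03,0,0.03,-1,0,0,0,-0.03,0,0.03,-1]
}}

```text
t: 7.2
ee_pos: [507.2, -226.3, 134.1]
orientation: [2.96, -0.14, 0.937]
ft_force: [-0.8, 0.4, 0.3]
width: 51.1
grasp_force: 0.0
```

```bash
python3 - <<'E'
from h import *
o=ctrl.get_obs();print({k:np.round(o[k],2) for k in('t','ee_pos','qpos','ft_force','moment','width','grasp_force')})
r=R.from_rotvec(o['orientation'])
v=lambda a:np.array([-53.3*np.cos(a)-21.5*np.sin(a),0,53.3*np.sin(a)-21.5*np.cos(a)])
for a in(.1,.2,.3,.4,.5,.6,.7,.8,.9):print(a,(r.inv().apply(R.from_euler('z',-.1).apply(v(a)-v(0)))/80).round(3))
E
```

```text
{'t': np.float64(7.2), 'ee_pos': array([ 507.24, -226.32,  134.09]), 'qpos': array([-0.58,  0.41,  2.21,  1.68,  0.27, -0.52]), 'ft_force': array([-0.83,  0.43,  0.25]), 'moment': array([ 0.02,  0.39, -0.02]), 'width': np.float64(51.06), 'grasp_force': np.float64(0.0)}
0.1 [ 0.02   0.    -0.069]
0.2 [ 0.046  0.    -0.136]
0.3 [ 0.08   0.001 -0.199]
0.4 [ 0.119  0.001 -0.259]
0.5 [ 0.164  0.001 -0.315]
0.6 [ 0.215  0.002 -0.366]
0.7 [ 0.27   0.002 -0.412]
0.8 [ 0.33   0.003 -0.452]
0.9 [ 0.393  0.003 -0.486]
```

Request:
{"fn": "arm_command", "kwargs": {
  "rows": [0,0,0,0,0,0,-1,0,0,0,0,0,0,-1,0,0,0,0,0,0,-1,0,0,0,0,0,0,-1,0,0,0,0,0,0,-1]
}}

```text
t: 7.7
ee_pos: [507.4, -221.9, 133.1]
orientation: [2.969, -0.133, 0.941]
ft_force: [3.3, 16.9, 3.3]
width: 21.4
grasp_force: 30.0
```

Request:
{"fn": "arm_command", "kwargs": {
  "rows": [0,0,0,0,0,0,-1,0,0,0,0,0,0,-1]
}}

```text
t: 7.9
ee_pos: [507.4, -221.9, 133.1]
orientation: [2.968, -0.133, 0.941]
ft_force: [2.1, 17.0, 4.3]
width: 21.5
grasp_force: 30.0
```

Request:
{"fn": "arm_command", "kwargs": {
  "rows": [0,0,0,0,-0.05,0,-1,0,0,0,0.02,-0.05,-0.069,-1,0,0,0,0.046,-0.05,-0.136,-1,0,0,0,0.08,-0.05,-0.199,-1,0,0,0,0.119,-0.05,-0.259,-1]
}}

```text
t: 8.4
ee_pos: [502.9, -220.8, 154.9]
orientation: [2.964, -0.14, 0.933]
ft_force: [3.6, 2.3, -5.4]
width: 21.7
grasp_force: 30.0
```

Request:
{"fn": "arm_command", "kwargs": {
  "rows": [0,0,0,0.045,0,-0.056,-1,0,0,0,0.096,0,-0.107,-1,0,0,0,0.151,0,-0.153,-1,0,0,0,0.211,0,-0.193,-1,0,0,0,0.211,0,-0.193,-1]
}}

```text
t: 8.9
ee_pos: [507.2, -221.1, 177.4]
orientation: [2.963, -0.14, 0.933]
ft_force: [-5.0, 1.7, 0.8]
width: 21.5
grasp_force: 30.0
```

```bash
python3 - <<'E'
from h import *
o=ctrl.get_obs();print({k:np.round(o[k],2) for k in('t','ee_pos','qpos','ft_force','width','grasp_force')})
r=R.from_rotvec(o['orientation']); p=o['ee_pos']-S((52,0,153)); a=R.from_euler('z',.1).apply(p); print(a, np.arctan2(a[2],-a[0])+np.arctan2(21.5,53.3))
E
```

```text
{'t': np.float64(8.9), 'ee_pos': array([ 507.21, -221.15,  177.4 ]), 'qpos': array([-0.57,  0.3 ,  2.19,  1.26,  0.28, -0.07]), 'ft_force': array([-5.  ,  1.75,  0.79]), 'width': np.float64(21.49), 'grasp_force': np.float64(30.0)}
[-56.15528526   3.45332762  24.40052584] 0.7933197165670619
```

Request:
{"fn": "arm_command", "kwargs": {
  "rows": [0,0,0,0,0,0,1,0,0,0,0,0,0,1,0,0,0,0,0,0,1,0,0,0,0,0,0,1,0,0,0,0,0,0,1]
}}

```text
t: 9.4
ee_pos: [508.5, -222.2, 178.1]
orientation: [2.961, -0.141, 0.935]
ft_force: [-0.1, 0.4, -0.5]
width: 57.8
grasp_force: 0.0
```

Request:
{"fn": "arm_command", "kwargs": {
  "rows": [0,0,0,0,0,-0.3,1,0,0,0,0,0,-0.6,1,0,0,0,0,0,-0.6,1,0,0,0,0,0,-0.6,1]
}}

```text
t: 9.8
ee_pos: [481.3, -219.6, 217.8]
orientation: [2.96, -0.141, 0.937]
ft_force: [-0.5, -0.4, 0.5]
width: 87.0
grasp_force: 0.0
```

```bash
python3 - <<'E'
from h import *
Q[1]=-222
T=tool(35,-.1)*R.from_euler('z',np.pi); n=np.array([-.574,0,.819]); u=np.array([.819,0,.574]); c=np.array([-1,0,97.])
plan([(S(c+60*n),T),(S(c),T)])
a,d=snap('scene','s3'); cv2.imwrite('pics/c4.png',cv2.resize(a[210:310,260:380],None,fx=6,fy=6,interpolation=cv2.INTER_CUBIC)[:,:,::-1])
for z in(75,85,95,105,115):
  uv=np.array([(x,y) for y in range(240,310) for x in range(280,345)]);P=pts('scene',uv,d[240:310,280:345].ravel())
  k=P[(abs(P[:,2]-z)<4)&(abs(P[:,0]-(505+(z-99)*1.43))<12)&(abs(P[:,1]+225)<45)]
  if len(k)>3:print(z,len(k),np.percentile(k[:,1],[1,99]).round(1),np.median(k[:,0]).round(1))
E
```

```text
t 9.8 at [ 481.3 -219.6  217.8] q [-0.6   0.19  2.22  1.    0.33  0.17] w 87.0
leg x1 rows 1.4 turn [ 0.001 -0.001  0.002] shift [-0.573 -0.012  0.692]
leg x1 rows 1.2 turn [0. 0. 0.] shift [ 0.   -0.    0.75]
75 80 [-248.4 -192.7] 475.4
85 74 [-250.1 -191.9] 489.5
95 77 [-250.5 -196.7] 504.2
105 78 [-253.7 -197.3] 519.7
115 74 [-255.4 -199.9] 533.0
```

View pics/c4.png

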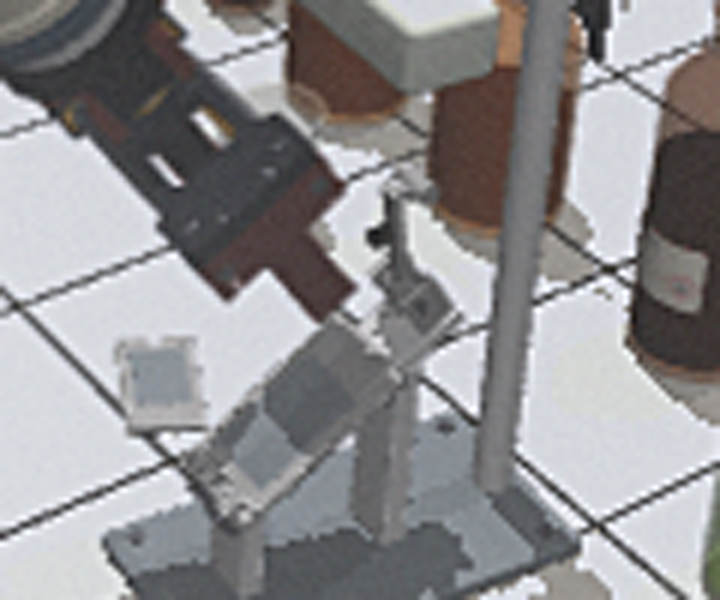

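The finger stands open at crop (395,230) and the panel still lies in its hooks. I approach the panel across its width.

Request:
{"fn": "arm_command", "kwargs": {
  "rows": [0,0,0,-0.57,-0.01,0.35,1,0,0,0,-0.57,-0.01,0.69,1,0,0,0,-0.57,-0.01,0.69,1,0,0,0,-0.57,-0.01,0.69,1]
}}

```text
t: 10.25
ee_pos: [474.3, -217.7, 142.3]
orientation: [2.965, -0.143, 0.928]
ft_force: [-0.4, -0.3, -0.3]
width: 88.0
grasp_force: 0.0
```

```bash
python3 - <<'E'
from h import *
Q[1]=-222.5
T=tool(35,-.1)*R.from_euler('z',np.pi); n=np.array([-.574,0,.819]); c=np.array([-1,0,97.])
plan([(S(c+6*n),T)])
E
```

```text
t 10.25 at [ 474.3 -217.7  142.3] q [-0.61  0.35  2.27  1.66  0.28 -0.53] w 88.0
leg x1 rows 1.0 turn [0.    0.001 0.001] shift [0.047 0.014 0.647]
```

Request:
{"fn": "arm_command", "kwargs": {
  "rows": [0,0,0,0.047,0.014,0.3,1,0,0,0,0.047,0.014,0.5,1,0,0,0,0.047,0.014,0.65,1,0,0,0,0.047,0.014,0.65,1,0,0,0,0.047,0.014,0.65,1]
}}

```text
t: 10.75
ee_pos: [507.7, -222.4, 104.5]
orientation: [2.963, -0.141, 0.933]
ft_force: [0.1, -0.2, 0.1]
width: 87.3
grasp_force: 0.0
```

Request:
{"fn": "arm_command", "kwargs": {
  "rows": [0,0,0,0,0,0,-1,0,0,0,0,0,0,-1,0,0,0,0,0,0,-1,0,0,0,0,0,0,-1,0,0,0,0,0,0,-1]
}}

```text
t: 11.25
ee_pos: [508.1, -222.7, 106.0]
orientation: [2.961, -0.14, 0.936]
ft_force: [-2.3, 0.4, 3.6]
width: 55.3
grasp_force: 30.0
```

```bash
python3 - <<'E'
from h import *
Q[1]=-222.5
T=tool(35,-.1)*R.from_euler('z',np.pi); n=np.array([-.574,0,.819]); c=np.array([-1,0,97.])
plan([(S(c+6*n),T)])
o=ctrl.get_obs();print(o['ft_force'],o['grasp_force'],o['moment'])
E
```

```text
t 11.25 at [ 508.1 -222.7  106. ] q [-0.57  0.47  2.22  1.95  0.28 -0.79] w 55.3
leg x1 rows 0.1 turn [ 0.    -0.001  0.002] shift [-0.046 -0.006  0.03 ]
[-2.25231146  0.41100723  3.56313319] 29.993956983089447 [0.1066795  0.24621087 0.09769477]
```

Request:
{"fn": "arm_command", "kwargs": {
  "rows": [0,0,0,0.05,0,0,-1,0,0,0,0.1,0,0,-1,0,0,0,0.15,0,0,-1,0,0,0,0.17,0,0,-1,0,0,0,0.17,0,0,-1]
}}

```text
t: 11.75
ee_pos: [518.3, -223.6, 113.1]
orientation: [2.962, -0.141, 0.933]
ft_force: [-5.2, -0.3, 2.5]
width: 55.3
grasp_force: 30.0
```

Request:
{"fn": "arm_command", "kwargs": {
  "rows": [0,0,0,0,0,-0.05,-1,0,0,0,0,0,-0.15,-1,0,0,0,0,0,-0.4,-1,0,0,0,0,0,-0.75,-1,0,0,0,0,0,-0.75,-1]
}}

```text
t: 12.25
ee_pos: [484.3, -220.4, 164.4]
orientation: [2.959, -0.139, 0.938]
ft_force: [0.1, 0.1, -1.8]
width: 55.6
grasp_force: 30.0
```

```bash
python3 - <<'E'
from h import *
T=tool(35,-.1)*R.from_euler('z',np.pi); D=tool(0,.28)*R.from_euler('z',np.pi)
plan([((430,-180,230),T),((430,0,240),T),((430,180,240),D),((560,249,120),D)])
o=ctrl.get_obs();print(o['ft_force'],o['grasp_force'])
a,d=snap('scene','s4'); cv2.imwrite('pics/c5.png',cv2.resize(a[170:310,210:370],None,fx=4,fy=4,interpolation=cv2.INTER_CUBIC)[:,:,::-1])
E
```

```text
t 12.25 at [ 484.3 -220.4  164.4] q [-0.6   0.31  2.24  1.46  0.28 -0.31] w 55.6
leg x2 rows 1.9 turn [ 0.001 -0.001  0.002] shift [-0.059 -0.216 -0.545]
leg x3 rows 3.6 turn [0. 0. 0.] shift [-0.037 -0.746 -0.077]
leg x3 rows 4.8 turn [ 0.037 -0.192 -0.117] shift [-0.061 -0.746 -0.043]
leg x2 rows 3.8 turn [0. 0. 0.] shift [ 0.9  -0.19  0.75]
[ 0.09087632  0.1204667  -1.77476443] 29.993055760860443
```

View pics/c5.png

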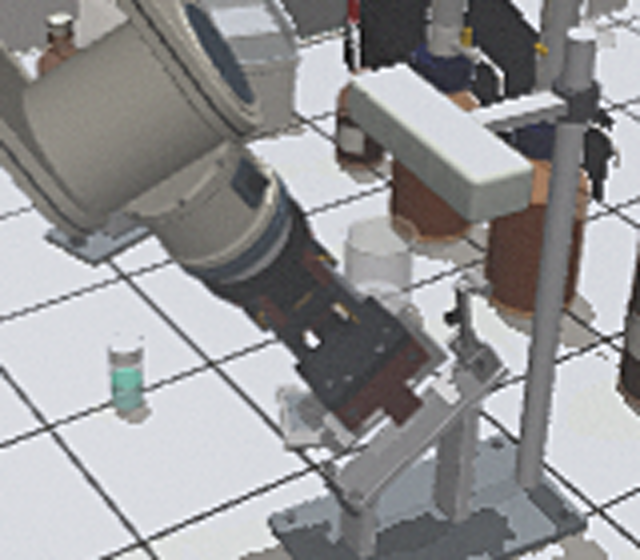

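Panel is held clear of the stand, and the finger is still upright. I carry it across.

Request:
{"fn": "arm_command", "kwargs": {
  "rows": [0,0,0,-0.06,-0.22,-0.55,-1,0,0,0,-0.06,-0.22,-0.55,-1,0,0,0,-0.06,-0.22,-0.55,-1]
}}

```text
t: 12.6
ee_pos: [457.7, -199.5, 195.9]
orientation: [2.961, -0.14, 0.937]
ft_force: [0.7, -0.1, -0.5]
width: 55.3
grasp_force: 30.0
```

Request:
{"fn": "arm_command", "kwargs": {
  "rows": [0,0,0,-0.06,-0.22,-0.55,-1,0,0,0,-0.06,-0.22,-0.55,-1,0,0,0,-0.06,-0.22,-0.55,-1]
}}

```text
t: 12.9
ee_pos: [430.6, -179.1, 229.1]
orientation: [2.961, -0.139, 0.937]
ft_force: [1.1, 0.3, -1.8]
width: 55.4
grasp_force: 30.0
```

Request:
{"fn": "arm_command", "kwargs": {
  "rows": [0,0,0,-0.04,-0.75,-0.08,-1,0,0,0,-0.04,-0.75,-0.08,-1,0,0,0,-0.04,-0.75,-0.08,-1]
}}

```text
t: 13.2
ee_pos: [430.1, -117.6, 231.3]
orientation: [2.963, -0.137, 0.935]
ft_force: [-0.1, 0.2, -1.2]
width: 55.6
grasp_force: 30.0
```

Request:
{"fn": "arm_command", "kwargs": {
  "rows": [0,0,0,-0.04,-0.75,-0.08,-1,0,0,0,-0.04,-0.75,-0.08,-1,0,0,0,-0.04,-0.75,-0.08,-1]
}}

```text
t: 13.5
ee_pos: [430.0, -58.5, 234.7]
orientation: [2.962, -0.142, 0.934]
ft_force: [-0.3, -0.9, -1.6]
width: 55.2
grasp_force: 30.0
```

Request:
{"fn": "arm_command", "kwargs": {
  "rows": [0,0,0,-0.04,-0.75,-0.08,-1,0,0,0,-0.04,-0.75,-0.08,-1,0,0,0,-0.04,-0.75,-0.08,-1]
}}

```text
t: 13.8
ee_pos: [428.1, -14.9, 234.9]
orientation: [2.969, -0.141, 0.916]
ft_force: [0.2, -0.6, -1.1]
width: 55.7
grasp_force: 30.0
```

Request:
{"fn": "arm_command", "kwargs": {
  "rows": [0,0,0,-0.04,-0.75,-0.08,-1,0,0,0,-0.04,-0.75,-0.08,-1,0,0,0,-0.04,-0.75,-0.08,-1]
}}

```text
t: 14.1
ee_pos: [427.6, 45.7, 238.1]
orientation: [2.968, -0.141, 0.916]
ft_force: [0.6, -0.1, -1.0]
width: 55.5
grasp_force: 30.0
```

Request:
{"fn": "arm_command", "kwargs": {
  "rows": [0,0,0,-0.04,-0.75,-0.08,-1,0,0,0,-0.04,-0.75,-0.08,-1,0,0,0,-0.04,-0.75,-0.08,-1]
}}

```text
t: 14.4
ee_pos: [430.4, 96.8, 252.4]
orientation: [2.992, -0.123, 0.895]
ft_force: [-0.2, -0.0, -2.3]
width: 55.8
grasp_force: 30.0
```

```bash
python3 - <<'E'
from h import *
D=tool(0,.28)*R.from_euler('z',np.pi)
o=ctrl.get_obs();plan([(o['ee_pos']+[20,40,10],D),((560,249,130),D)])
print(o['ft_force'],o['grasp_force'])
E
```

```text
t 14.4 at [430.4  96.8 252.4] q [ 0.34 -0.03  2.33 -0.64  0.37  2.54] w 55.8
leg x1 rows 4.5 turn [ 0.031 -0.183 -0.112] shift [ 0.241 -0.519  0.014]
leg x2 rows 4.1 turn [0. 0. 0.] shift [ 0.852 -0.485  0.828]
[-0.19481628 -0.00789202 -2.30310601] 29.992945790290833
```

Request:
{"fn": "arm_command", "kwargs": {
  "rows": [0.031,-0.183,-0.112,0,0,0,-1,0.031,-0.183,-0.112,0,0,0,-1,0.031,-0.183,-0.112,0,0,0,-1,0.031,-0.183,-0.112,0,0,0,-1,0.031,-0.183,-0.112,0,0,0,-1]
}}

```text
t: 14.9
ee_pos: [429.3, 94.2, 252.2]
orientation: [3.115, 0.358, 0.118]
ft_force: [-0.1, 0.1, -1.8]
width: 55.5
grasp_force: 30.0
```

```bash
python3 - <<'E'
from h import *
D=tool(0,.28)*R.from_euler('z',np.pi)
o=ctrl.get_obs();plan([((560,249,150),D)])
print(o['ft_force'],o['grasp_force'])
E
```

```text
t 14.9 at [429.3  94.2 252.2] q [ 0.2   0.1   2.05 -0.01  0.92  1.54] w 55.5
leg x2 rows 4.5 turn [ 0.005 -0.024 -0.016] shift [ 0.965 -0.765  0.703]
[-0.05022985  0.05251394 -1.84402845] 29.99209374189377
```

Request:
{"fn": "arm_command", "kwargs": {
  "rows": [0.005,-0.024,-0.016,0.96,-0.75,0.6,-1,0.005,-0.024,-0.016,0.96,-0.75,0.6,-1,0.005,-0.024,-0.016,0.96,-0.75,0.6,-1,0.005,-0.024,-0.016,0.96,-0.75,0.6,-1]
}}

```text
t: 15.3
ee_pos: [494.4, 170.4, 207.4]
orientation: [3.109, 0.434, -0.0]
ft_force: [0.0, 0.1, -1.2]
width: 55.4
grasp_force: 30.0
```

Request:
{"fn": "arm_command", "kwargs": {
  "rows": [0,0,0,0.95,-0.8,0.5,-1,0,0,0,0.95,-0.8,0.5,-1,0,0,0,0.95,-0.8,0.5,-1,0,0,0,0.95,-0.8,0.5,-1]
}}

```text
t: 15.7
ee_pos: [549.4, 252.5, 169.0]
orientation: [3.108, 0.435, 0.003]
ft_force: [-0.5, -0.3, -1.6]
width: 55.6
grasp_force: 30.0
```

```bash
python3 - <<'E'
from h import *
D=tool(0,.28)*R.from_euler('z',np.pi)
o=ctrl.get_obs();plan([((560,249,100),D)])
print(o['ft_force'],o['grasp_force'])
a,d=snap('scene','s5'); b,e=snap('top','t5')
f=lambda im,x,y,w,h,k:cv2.resize(im[y:y+h,x:x+w],None,fx=k,fy=k,interpolation=cv2.INTER_CUBIC)
A=f(a,190,160,100,100,5);B=f(np.load('t0.npz')['im'],195,180,30,50,10)
cv2.imwrite('pics/c6.png',np.hstack([A,B])[:,:,::-1])
E
```

```text
t 15.7 at [549.4 252.5 169. ] q [ 0.41  0.48  1.73 -0.    0.93  1.71] w 55.6
leg x1 rows 1.4 turn [ 0.001 -0.    -0.001] shift [0.114 0.076 0.863]
[-0.48258585 -0.34490592 -1.6443358 ] 29.992959201335907
```

View pics/c6.png

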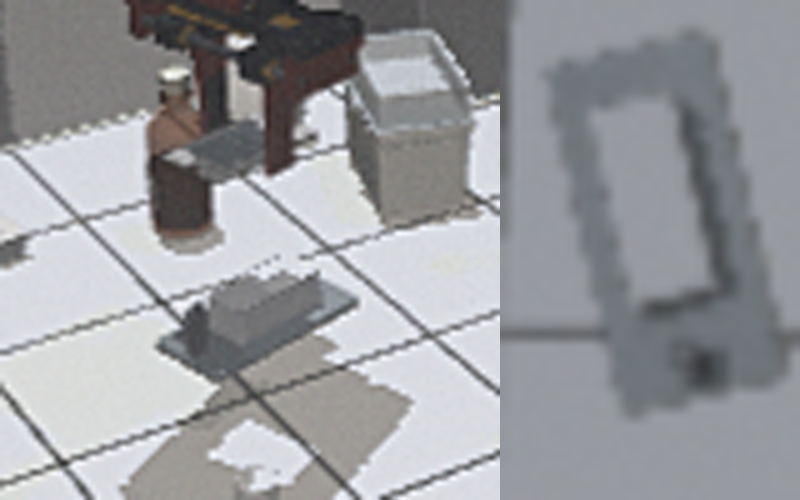

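The panel is held level above the block (crop about (225,150)); the block and fin (195,330) are now shaded and clear. I refine the block position from depth.

```bash
python3 - <<'E'
from fit import *
def cloud(n,f,x0,y0,x1,y1):
    d=np.load(f+'.npz')['d'];uv=np.array([(u,v) for v in range(y0,y1) for u in range(x0,x1)]);return pts(n,uv,d[y0:y1,x0:x1].ravel()),uv
for n,f,b in(('scene','s5',(220,205,265,240)),('scene','s0',(220,205,265,240)),('top','t0',(195,180,228,232))):
    P,uv=cloud(n,f,*b)
    for z0,(L,W) in((38,(84,36)),(8,(150,70))):
        m=(abs(P[:,2]-z0)<3)&(np.hypot(P[:,0]-558,P[:,1]-249)<95); p=P[m,:2]
        L_,W_=L/2,W/2
        def rot(q): c,s=np.cos(.28),np.sin(.28);e=p-q[:2];return np.c_[e@[c,s],e@[-s,c]]
        a=rot([558,249]); print(f,z0,m.sum(),'x',np.percentile(a[:,0],[2,98]).round(1),'y',np.percentile(a[:,1],[2,98]).round(1))
C=lambda x,y:(190+x/5,160+y/5);D=lambda x,y:(195+(x-500)/10,180+y/10)
o={'scene':[((-75,35,8),C(158,345)),((-75,-35,8),C(218,378)),((75,-35,8),C(358,298))],'top':[((75,35,8),D(550,70)),((75,-35,8),D(710,35)),((-75,-35,8),D(782,370)),((-75,35,8),D(632,408))]}
q,r=fit(o,[555,249,.28]);print('base',q,r.round(1))
q,r=fit({'top':[((42,18,38),D(592,107)),((42,-18,38),D(680,88)),((-42,-18,38),D(728,285)),((-42,18,38),D(645,305))]},[555,249,.28]);print('blk',q,r.round(1))
# held panel in s5: top face z, notch
P,uv=cloud('scene','s5',222,180,250,200);m=(abs(P[:,2]-165)<12)&(P[:,1]>150)
k=P[m];print('panel pts',m.sum(),k.min(0).round(),k.max(0).round()); 
A=np.c_[k[:,:2],np.ones(len(k))];print('plane',np.linalg.lstsq(A,k[:,2],rcond=None)[0].round(3))
print('proj TCP',proj('scene',[ctrl.get_obs()['ee_pos'],S((-42,18,38),REST),S((42,18,38),REST),S((42,-18,38),REST),S((-42,-18,38),REST),S((-61,0,48),REST)]).round(1))
E
```

```text
s5 38 109 x [-68.5  45.9] y [-14.6  21.8]
s5 8 166 x [-72.9  72.3] y [-30.4  36. ]
s0 38 114 x [-66.1  45.8] y [-13.2  22.8]
s0 8 175 x [-75.  72.] y [-30.7  34.7]
t0 38 86 x [-63.8  42.7] y [-10.4  23.5]
t0 8 249 x [-76.6  79.4] y [-60.   69.5]
base [5.54588522e+02 2.49889178e+02 2.74784731e-01] [-1.2 -0.6 -0.1 -0.1  0.1 -0.3 -0.1 -0.3  0.1 -0.9  1.4  0.   0.   0.4]
blk [5.59960653e+02 2.50504012e+02 2.81288905e-01] [ 0.3  0.2 -0.1 -0.1  0.  -0.2 -0.2  0. ]
panel pts 236 [492. 208. 153.] [596. 289. 177.]
plane [2.90000e-02 1.60000e-02 1.44182e+02]
proj TCP [[238.3 185.8]
 [231.1 219.4]
 [247.  210.8]
 [253.7 214.1]
 [237.9 222.9]
 [230.6 220.9]]
```

```bash
python3 - <<'E'
from h import *
D=tool(0,.28)*R.from_euler('z',np.pi)
plan([((564.5,255,110),D),((564.5,255,60),D)])
E
```

```text
t 15.8 at [549.  251.8 170.1] q [ 0.41  0.48  1.73 -0.    0.93  1.71] w 54.9
leg x1 rows 1.2 turn [ 0.001 -0.001 -0.001] shift [0.196 0.011 0.751]
leg x1 rows 1.0 turn [0. 0. 0.] shift [0.    0.    0.625]
```

Request:
{"fn": "arm_command", "kwargs": {
  "rows": [0.001,-0.001,-0.001,0.196,0.011,0.4,-1,0.001,-0.001,-0.001,0.196,0.011,0.75,-1,0.001,-0.001,-0.001,0.196,0.011,0.75,-1]
}}

```text
t: 16.1
ee_pos: [562.8, 254.3, 107.5]
orientation: [3.109, 0.438, -0.009]
ft_force: [-0.4, -0.6, -1.6]
width: 55.5
grasp_force: 30.0
```

Request:
{"fn": "arm_command", "kwargs": {
  "rows": [0,0,0,0,0,0.3,-1,0,0,0,0,0,0.55,-1,0,0,0,0,0,0.62,-1,0,0,0,0,0,0.62,-1]
}}

```text
t: 16.5
ee_pos: [565.3, 256.3, 61.0]
orientation: [3.11, 0.44, -0.0]
ft_force: [-0.2, 0.4, -1.1]
width: 55.8
grasp_force: 30.0
```

```bash
python3 - <<'E'
from h import *
D=tool(0,.28)*R.from_euler('z',np.pi)
o=ctrl.get_obs();plan([((564.5,255,49),D)]);print(o['ft_force'])
a,d=snap('scene','s6'); 
f=lambda im,x,y,w,h,k:cv2.resize(im[y:y+h,x:x+w],None,fx=k,fy=k,interpolation=cv2.INTER_CUBIC)
cv2.imwrite('pics/c7.png',f(a,205,180,75,60,10)[:,:,::-1])
c=o['ee_pos']-[0,0,8.4]; M=R.from_euler('z',.28).as_matrix()
print((proj('scene',[c+M@v for v in([-53.7,28,2.5],[-53.7,-28,2.5],[46.3,-28,2.5],[-53.7,0,0])])-[205,180]).round(1)*10)
E
```

```text
t 16.5 at [565.3 256.3  61. ] q [ 0.41  0.66  1.73 -0.    0.76  1.7 ] w 55.8
leg x1 rows 0.2 turn [0. 0. 0.] shift [-0.014  0.012  0.15 ]
[-0.22320164  0.35958191 -1.05891576]
[[221. 345.]
 [327. 399.]
 [516. 295.]
 [274. 378.]]
```

View pics/c7.png

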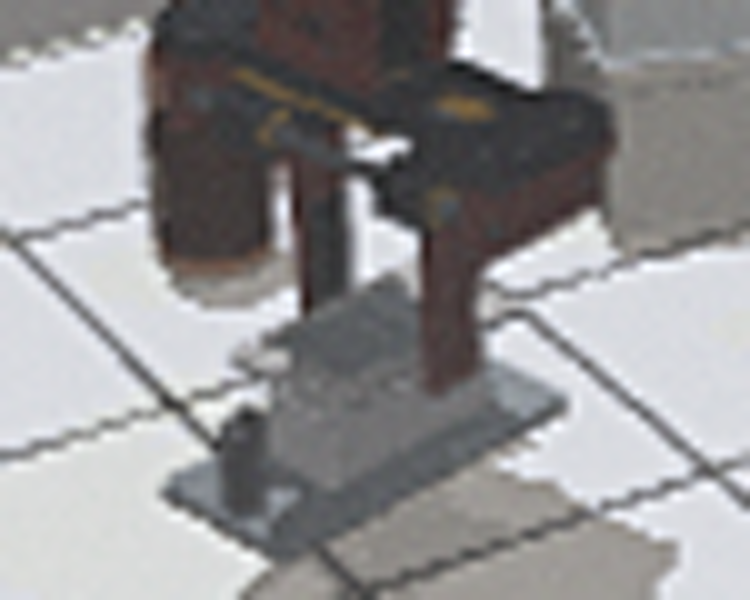

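```bash
python3 - <<'E'
from fit import *
C=lambda x,y:(205+x/10,180+y/10)
q,r=fit({'scene':[((-42,-18,8),C(328,487)),((-42,18,8),C(270,455)),((-80,35,8),C(163,490)),((-80,-35,8),C(283,553)),((70,-35,8),C(568,400))]},[560,252,.28]);print('blk',q,r.round(1))
# panel pose from its visible corners in the same picture: left corner, far-left edge end, at z 55.1
e=ctrl.get_obs()['ee_pos'];z=e[2]-8.4+2.5
d=np.load('s6.npz')['d']
uv=np.array([(u,v) for v in range(205,222) for u in range(226,250)]);P=pts('scene',uv,d[205:222,226:250].ravel());k=P[abs(P[:,2]-z)<5];c,s=np.cos(.28),np.sin(.28);w=k[:,:2]-e[:2]
print('panel face z',np.median(k[:,2]),'expected',z,'local x min',np.percentile(w@[c,s],[1,3]).round(1),'y',np.percentile(w@[-s,c],[1,99]).round(1))
E
```

```text
blk [5.61147647e+02 2.50267757e+02 2.53453171e-01] [ 0.2  0.7 -0.5  0.3 -0.5 -0.9  0.2  0.1  0.5 -0.5]
panel face z 54.570895538857485 expected 55.697729068691594 local x min [-56.2 -55.1] y [-37.9  29.9]
```

Request:
{"fn": "arm_command", "kwargs": {
  "rows": [0,0,0,0,0.02,0.04,-1,0,0,0,0,0.02,0.08,-1,0,0,0,0,0.02,0.1,-1,0,0,0,0,0.02,0.11,-1,0,0,0,0,0.02,0.11,-1]
}}

```text
t: 17.05
ee_pos: [565.9, 255.4, 51.3]
orientation: [3.11, 0.441, 0.0]
ft_force: [0.1, -0.5, -1.6]
width: 55.4
grasp_force: 30.0
```

Request:
{"fn": "arm_command", "kwargs": {
  "rows": [0,0,0,0,0,0.01,-1,0,0,0,0,0,0.02,-1,0,0,0,0,0,0.02,-1]
}}

```text
t: 17.35
ee_pos: [565.9, 255.4, 49.6]
orientation: [3.11, 0.441, -0.0]
ft_force: [0.1, 0.1, -2.3]
width: 55.3
grasp_force: 30.0
```

Request:
{"fn": "arm_command", "kwargs": {
  "rows": [0,0,0,0,0,0.01,-1,0,0,0,0,0,0.02,-1,0,0,0,0,0,0.02,-1]
}}

```text
t: 17.65
ee_pos: [566.0, 255.4, 48.5]
orientation: [3.11, 0.441, 0.001]
ft_force: [-1.4, -0.2, 3.8]
width: 55.4
grasp_force: 30.0
```

Contact is felt (force swung from -2 to +4 N), so I release slowly and back off.

Request:
{"fn": "arm_command", "kwargs": {
  "rows": [0,0,0,0,0,0.005,-0.1,0,0,0,0,0,0.005,0.3,0,0,0,0,0,0,0.6,0,0,0,0,0,0,1,0,0,0,0,0,0,1]
}}

```text
t: 18.15
ee_pos: [566.0, 255.4, 48.1]
orientation: [3.11, 0.441, 0.0]
ft_force: [0.4, -0.4, -0.5]
width: 77.8
grasp_force: 0.0
```

Request:
{"fn": "arm_command", "kwargs": {
  "rows": [0,0,0,0,0,0,1,0,0,0,0,0,-0.2,1,0,0,0,0,0,-0.5,1,0,0,0,0,0,-1,1,0,0,0,0,0,-1,1]
}}

```text
t: 18.65
ee_pos: [569.2, 256.8, 134.2]
orientation: [-3.108, -0.441, -0.015]
ft_force: [0.8, 0.2, 0.2]
width: 87.7
grasp_force: 0.0
```

Request:
{"fn": "arm_command", "kwargs": {
  "rows": [0,0,0,-0.5,0,-0.8,1,0,0,0,-1,0,-1,1,0,0,0,-1,0,-1,1]
}}

```text
t: 18.95
ee_pos: [487.1, 232.7, 210.6]
orientation: [-3.11, -0.441, -0.003]
ft_force: [0.2, 0.4, 0.5]
width: 87.6
grasp_force: 0.0
```

Request:
{"fn": "arm_command", "kwargs": {
  "rows": [0,0,0,-1,0,-0.3,1,0,0,0,-1,0,-0.3,1,0,0,0,-1,0,-0.3,1]
}}

```text
t: 19.25
ee_pos: [409.2, 210.0, 233.0]
orientation: [3.11, 0.442, -0.0]
ft_force: [0.5, 0.4, -0.2]
width: 87.9
grasp_force: 0.0
```

```bash
python3 - <<'E'
from h import *
a,d=snap('scene','s7');b,e=snap('top','t7')
f=lambda im,x,y,w,h,k:cv2.resize(im[y:y+h,x:x+w],None,fx=k,fy=k,interpolation=cv2.INTER_CUBIC)
cv2.imwrite('pics/c8.png',np.hstack([np.vstack([f(a,212,195,50,40,8),f(a,300,240,50,35,8)]),f(b,193,180,32,60,10)])[:,:,::-1][:, :800])
c,s=np.cos(.28),np.sin(.28)
for n,x0,y0,x1,y1,dd in(('scene',215,195,265,235,d),('top',193,180,228,235,e)):
  P=pts(n,np.array([(u,v) for v in range(y0,y1) for u in range(x0,x1)]),dd[y0:y1,x0:x1].ravel());k=P[(abs(P[:,2]-43)<3)&(np.hypot(P[:,0]-560,P[:,1]-252)<70)];w=k[:,:2]-[560,252]
  A=np.c_[k[:,:2],np.ones(len(k))];print(n,len(k),np.median(k[:,2]),np.percentile(w@[c,s],[2,98]),np.percentile(w@[-s,c],[2,98]),np.linalg.lstsq(A,k[:,2],rcond=None)[0][:2])
E
```

```text
scene 185 42.29233583430175 [-60.5218148   49.76507859] [-29.61294603  24.65127818] [-0.00567151  0.00636606]
top 153 42.876353322666546 [-43.7743802  46.2405974] [-27.66191217  25.86266271] [0.00183269 0.0022902 ]
```

View pics/c8.png

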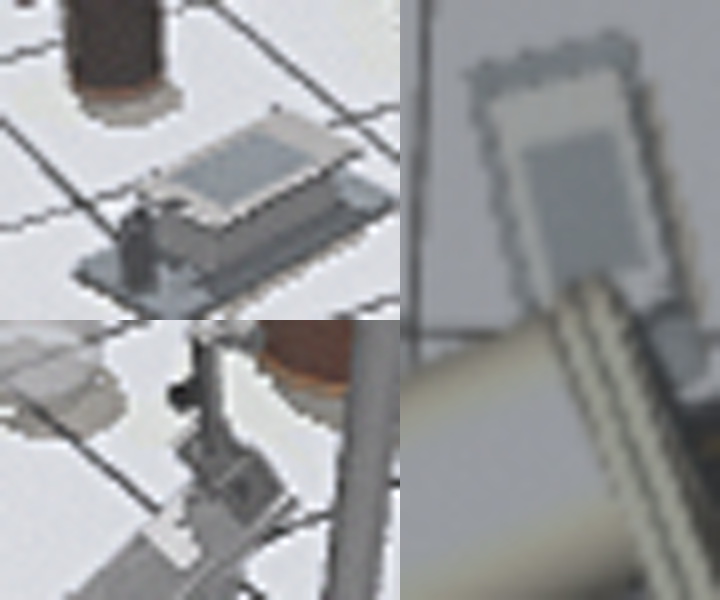

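The panel lies flat with its notch at the pointer (crop (150,195)) and the finger stays open. One corner fit to confirm centring, and hand in if good.

```bash
python3 - <<'E'
from fit import *
C=lambda x,y:(212+x/8,195+y/8)
q,r=fit({'scene':[((-50,28,43),C(145,184)),((-50,-28,43),C(218,225)),((50,-28,43),C(362,152)),((50,28,43),C(277,107))]},[560,252,.28]);print(q,r.round(1))
b,rb=fit({'scene':[((-80,35,8),C(72,274)),((-80,-35,8),C(168,326)),((70,-35,8),C(395,203)),((-42,-18,8),C(212,275))]},[560,252,.28]);print(b,rb.round(1))
d=q[:2]-np.mean([b[:2],[561.1,250.3],[559.9,253.3]],0);print(d,np.hypot(*d))
if np.hypot(*d)<6: print(ctrl.close_job())
E
```

```text
[5.62342090e+02 2.47169782e+02 3.00312231e-01] [-1.7  0.4  0.1  0.6  0.5 -1.1  0.4 -0.3]
[5.58473482e+02 2.47863206e+02 2.67956498e-01] [-0.5 -0.4  0.5  0.3  0.6 -0.6 -0.6  0.6]
[ 2.51759608 -3.31795307] 4.1649853017307565
the job is handed in; nothing more can be done
None
```

The job is handed in: the finger was swung open and left open, and the panel lies flat on the reading block with its notch at the pointer, about 4 mm off centre by my camera fit; I have not seen the judge's verdict.

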